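# Pack two desk kits from the shared stationery

### The job

Make up the two desk kits. The coral tray gets the yellow highlighter in its narrow compartment, and the stapler and the tape roll in its wide one; the charcoal tray gets the green highlighter in its narrow compartment and the mouse in its wide one. Set each thing down gently, not dropped, so that it lies flat on the tray floor the same way up as it was, and leave the pink highlighter where it is.

Things in the scene. Friction and masses are not known exactly. Their poses are not given: they have to be found in the camera images.
- yellow_highlighter: chunky flat-sided yellow highlighter pen with a black band, lying flat, 110 long (its x axis, cap end at +x) x 24 wide (y) x 20 high (z) mm. Origin: centre of its underside. Loose, about 30 g.
- green_highlighter: chunky flat-sided green highlighter pen with a black band, lying flat, 110 long (its x axis, cap end at +x) x 24 wide (y) x 20 high (z) mm. Origin: centre of its underside. Loose, about 30 g.
- stapler: small red desk stapler standing on its dark base, 64 long (x) x 28 wide (y) x 38 high (z) mm; the red top part is 24 wide and spans heights 18 to 38 mm. Origin: centre of its underside. Loose, about 90 g.
- tape_roll: blue roll of adhesive tape lying flat, 60 mm outside diameter, 32 mm hole, 24 mm high. Origin: centre of its underside, z up. Loose, about 60 g.
- mouse: white wireless computer mouse, 95 long (x, wheel at +x) x 56 wide (y) x 34 high (z) mm; its sides are upright, 56 mm apart, from about 8 to 16 mm height and 52 mm apart from about 24 up to 28 mm, rounded above. Origin: centre of its underside. Loose, about 90 g.
- coral_tray: coral (orange-pink) low tray fixed to the desk, 188 (x) x 200 (y) x 14 high (z) mm; floor 4 mm thick, rims and divider 4 mm thick, 10 mm above the floor. Origin: centre of underside. The divider, along y, parts a wide compartment (inside x -90 to 14 mm) from a narrow one (x 18 to 90), both inside y -96 to 96. The narrow one is farther from the robot; tray turned at most 0.25 rad.
- charcoal_tray: charcoal (black, grey floor) low tray fixed to the desk, 188 (x) x 200 (y) x 14 high (z) mm; floor 4 mm thick, rims and divider 4 mm thick, 10 mm above the floor. Origin: centre of underside. The divider, along y, parts a wide compartment (inside x -90 to 14 mm) from a narrow one (x 18 to 90), both inside y -96 to 96. The narrow one is farther from the robot; tray turned at most 0.25 rad.
- pink_highlighter: chunky flat-sided pink highlighter pen with a black band, lying flat, 110 long (its x axis, cap end at +x) x 24 wide (y) x 20 high (z) mm. Origin: centre of its underside. Loose, about 30 g. Not part of either kit: stays where it is.
Not all that is in view belongs to the job. Several things look just like the mouse: the one meant starts farthest to the robot's right.

How it is judged:
By the outcome, as a careful person would: the job done as asked, in the order asked, and still so for the second after the job is handed in, with the robot touching nothing.
It also fails if it takes over 118 s, if anything falls off the work surface, if the arm or the gripper's body presses on something with over 40 N, if the wrist force passes 120 N, or if a joint passes its speed limit or range.

### The arm

A 6-joint arm with a two-finger parallel gripper is mounted at the origin on the work surface. World frame = base frame: x ahead of the robot, y to its left, z up, the work surface at z = 0. Lengths are in m, angles in degrees, forces in N, time in s.
With the tool pointing down it reaches from about 0.375 to 0.9 m from the base axis. Payload 3.1 kg.
Tool frame: the origin (TCP) lies midway between the tips of the shut fingers; the grasp point (between the pads) lies 19 mm behind it; z points along the fingers, y is the line along which they close (so a half turn about z gives the same grasp; the last joint's range is limited). The gripper opens to 87 mm and grips with 3 to 60 N. Pads are 19 mm wide; open, the fingers measure 117 mm over their backs; the gripper's body (75 mm by 190 mm) begins 51 mm behind the grasp point.
Start: joints at [-76.805, 30.224, 82.088, -0, 67.689, -10.227], TCP at [0.248, -0.573, 0.223] pointing down, gripper open.
Joint ranges: [-176.69, 176.69], [-43.24, 126.21], [12.49, 139.97], [-82, 262], [0, 151.66], [-163.58, 163.58]. Speed limits (degrees/s): [159.86, 159.86, 180, 180, 180, 180].

### API

Orientations are given as a 3x3 rotation matrix whose columns are the frame's x, y, z axes.
In Python, from rig import read_state, optics, bot gives the robot as it stands. The module is installed in compiled form; this text tells all that it offers.
- The arm moves only by the tool send_rows, never from a script. Its argument "commands" is a list of rows, each a list of 7 numbers: the turn, a rotation vector about the tool's x, y, z in units of 5 degrees (1.0 is 5 degrees), then the shift along the tool's x, y, z in units of 30 mm (1.0 is 30 mm), then the opening, from 0 (shut) to 1 (fully open). In form: [[rx, ry, rz, tx, ty, tz, gripper], ...]. A call has 1 to 20 rows; each row is the pose to reach, as a shift and turn from the pose commanded when the call began, along the tool's axes at that moment; what a row does not reach only later rows make up. A row lasts 1/12 s, in which the tool goes at most 41.7 mm and 7.16 degrees, less where a joint would pass 70% of its speed; a pose out of reach is approached as far as the arm can. A call with a gripper value outside its range is refused whole. The fingers move at their own pace and stop on an object; the grip force is fixed at half the most. Time passes only in rows, so rows that repeat a pose let the fingers close. It gives the time, the measured TCP pose, the force, the opening and the grip force at its end, in the units of the state.
- read_state(): the state, without advancing time (a new reading comes with each control period).
- optics.capture(name): name is "scene" or "top" or "wrist"; returns a dict with "image" (420x560x3 uint8, blue, green, red), "intrinsics" (3x3 intrinsics, pixels), "k1" (the pictures are not rectified: a ray, as slopes to the right and down, at radius r is drawn at 1 + k1 r^2 times it, then the intrinsics apply), "extrinsics" (4x4, takes a point from world to camera coordinates); the wrist camera has in their place "T_tool_cam" (4x4, takes a point from camera to tool coordinates, whose origin is the TCP and whose axes are the flange's). Camera axes: x right, y down, z forward; pixel columns grow to the right and rows downward; lengths in m; the calibration is good to about 2 mm. A picture is of the moment at which its call begins: read the wrist's pose just before it. There is no depth.
- bot.hand_in(): hands the job in; it is judged then, once.
The state is a dict: "time_s": time; "joint_positions": joint angles; "qvel": joint speeds; "tau": joint torques, N m; "position": TCP position; "tcp_rot": TCP orientation; "force": force on the tool from outside, world axes, zero at the start; "moment": the same for the moment, N m; "opening": opening from 0.0 (shut) to 1.0 (fully open); "grasp_force": force on a finger pad.
Only numpy, scipy, OpenCV 4.12 (cv2) and the standard library are available. Lean on these libraries where they do the work, as an engineer would, in place of code of your own. Each camera call takes 0.05 s, during which the arm holds its last target. There are 200 camera calls.

## Working session

There is one attempt and no reset: what is moved stays moved. The work goes in short steps, Python scripts to look and compute and a tool call to move; the robot and the scene stay as the last step left them, time stands still between calls to the robot, and variables do not carry over. Pictures are saved under pics/ and viewed, at most 14 in all, crops included, and the job is handed in when it is done.

Besides the shell and the picture viewer there is one more tool, called after "Call:" by a JSON object that holds its "op" and its "data". send_rows: Moves the arm, as the interface text tells. Its arguments: {"type":"object","properties":{"commands":{"type":"array","items":{"type":"array","items":{"type":"number"}}}},"required":["commands"]}

```bash
mkdir -p pics; python3 - <<'E'
from rig import read_state, optics
import cv2,pickle,numpy as np
s=read_state(); print(s['time_s'],s['position'],np.round(s['tcp_rot'],3).tolist(),s['opening'])
for n in ['top','scene']:
    c=optics.capture(n); cv2.imwrite(f'pics/{n}0.png',c['image']); pickle.dump(c,open(f'{n}0.pkl','wb'))
    print(n,c['intrinsics'].tolist() if hasattr(c['intrinsics'],'tolist') else c['intrinsics'],c['k1'],np.round(c['extrinsics'],3).tolist())
E
```

```text
0.0 [ 0.24829543 -0.57278516  0.2215821 ] [[0.918, 0.398, -0.0], [0.398, -0.918, 0.002], [0.0, -0.002, -1.0]] 0.9988940500350876
top [[416.4485100252718, 0.0, 285.09956284637565], [0.0, 416.4485100252718, 212.19774163772965], [0.0, 0.0, 1.0]] -0.09899850102373818 [[-0.023, -1.0, -0.018, 0.083], [-0.994, 0.025, -0.11, 0.577], [0.111, 0.015, -0.994, 0.926], [0.0, 0.0, 0.0, 1.0]]
scene [[429.65960562183244, 0.0, 282.75941291966], [0.0, 429.65960562183244, 206.29540173318074], [0.0, 0.0, 1.0]] -0.11950309122492059 [[-0.48, 0.877, 0.012, 0.215], [0.721, 0.402, -0.564, -0.422], [-0.5, -0.262, -0.826, 1.581], [0.0, 0.0, 0.0, 1.0]]
```

View pics/top0.png

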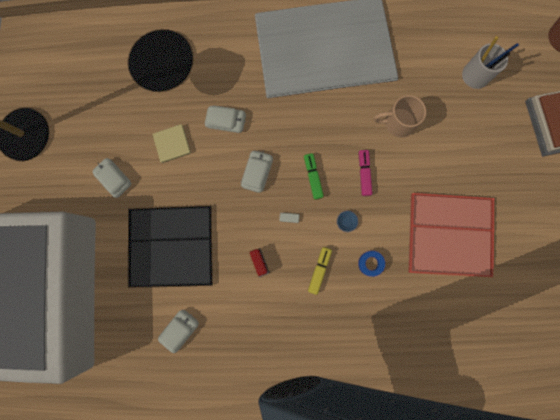

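View pics/scene0.png

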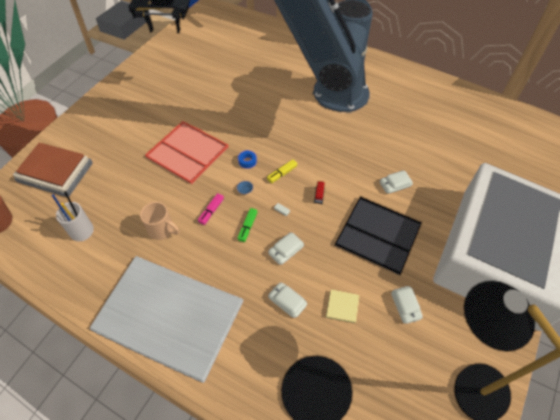

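Top view, candidates that look like the mouse: (178,331), (257,171), (225,119) and (111,177). Image right is the robot's right (-y), so (257,171) is the one meant. The yellow highlighter is at (320,270), green (314,176), pink (365,172), stapler (259,262) and tape ring (372,264). The blue disc at (347,221) is a distractor. The coral tray is at (452,234) and the charcoal tray at (170,246).

```bash
cat > h.py <<'E'
import numpy as np,cv2
from scipy.optimize import minimize
def project(P,c,E=None):
    E=c['extrinsics'] if E is None else E
    p=(E[:3,:3]@np.asarray(P,float).T).T+E[:3,3]; m=p[:,:2]/p[:,2:]
    m=m*(1+c['k1']*(m**2).sum(1,keepdims=True)); K=c['intrinsics']
    return m*[K[0,0],K[1,1]]+K[:2,2]
def ray_to(px,c,z,E=None):
    E=c['extrinsics'] if E is None else E; K=c['intrinsics']
    m=(np.array(px,float)-K[:2,2])/[K[0,0],K[1,1]]; q=m.copy()
    for _ in range(20): q=m/(1+c['k1']*(q**2).sum())
    d=E[:3,:3].T@np.r_[q,1]; o=-E[:3,:3].T@E[:3,3]
    return o+d*(z-o[2])/d[2]
def wristE(s,c):
    T=np.eye(4);T[:3,:3]=s['tcp_rot'];T[:3,3]=s['position']; return np.linalg.inv(T@c['T_tool_cam'])
def pts(x,y,th,dims,z0=0):
    L,W,H=dims
    if W==L and W==.06:
        a=np.linspace(0,2*np.pi,40); b=np.c_[np.cos(a),np.sin(a)]*L/2
    else: b=np.array([[1,1],[1,-1],[-1,-1],[-1,1]])*[L/2,W/2]
    R=np.array([[np.cos(th),-np.sin(th)],[np.sin(th),np.cos(th)]]); b=b@R.T+[x,y]
    return np.vstack([np.c_[b,np.full(len(b),z)] for z in (z0,z0+H)])
def blob(mask,seed):
    n,l,st,ce=cv2.connectedComponentsWithStats(mask.astype(np.uint8))
    k=min(range(1,n),key=lambda i:np.hypot(*(ce[i]-seed))+(1e4 if st[i,4]<40 else 0)); return (l==k)
S=4
def fit(views,x0,dims,z0=0):
    """views: list of (cam, E, mask). maximise IoU of hulls"""
    tg=[]
    for c,E,m in views:
        h=cv2.convexHull(np.argwhere(m)[:,::-1].astype(np.int32)); o=h.reshape(-1,2).min(0)-20; sz=(h.reshape(-1,2).max(0)-o+20)*S
        im=cv2.resize(m.astype(np.float32)[max(o[1],0):o[1]+sz[1]//S,max(o[0],0):o[0]+sz[0]//S],None,fx=S,fy=S)
        o=np.maximum(o,0); cn=np.argwhere(im>.5)[:,::-1].astype(np.int32); t=np.zeros(im.shape,np.uint8); cv2.fillConvexPoly(t,cv2.convexHull(cn),1); tg.append((c,E,t,o))
    def f(v):
        s=0
        for c,E,t,o in tg:
            q=(project(pts(*v,dims,z0),c,E)-o+.5)*S-.5; r=np.zeros_like(t)
            cv2.fillConvexPoly(r,cv2.convexHull(np.round(q*16).astype(np.int32)),1,shift=4)
            s+=1-(r&t).sum()/max(1,(r|t).sum())
        return s/len(tg)
    best=None
    for th in ([x0[2]] if len(x0)>2 else np.radians([0,30,60,90,120,150])):
        r=minimize(f,[*x0[:2],th],method='Nelder-Mead',options=dict(initial_simplex=np.array([[x0[0],x0[1],th],[x0[0]+.01,x0[1],th],[x0[0],x0[1]+.01,th],[x0[0],x0[1],th+.25]]),xatol=1e-4,fatol=1e-4))
        if best is None or r.fun<best.fun: best=r
    return best.x,1-best.fun
HL=(.11,.024,.02)
D=dict(yellow=HL,green=HL,pink=HL,stapler=(.064,.028,.038),tape=(.06,.06,.024),mouse=(.095,.056,.028),coral=(.188,.2,.014),charcoal=(.188,.2,.014))
def mask(img,n):
    H,s,v=[a.astype(int) for a in cv2.split(cv2.cvtColor(img,cv2.COLOR_BGR2HSV))]
    r=dict(yellow=(H>24)&(H<36)&(s>150)&(v>60),green=(H>45)&(H<75)&(s>120)&(v>50),pink=(H>155)&(H<174)&(s>130)&(v>50),stapler=((H<6)|(H>174))&(s>150)&(v>50),
     tape=(H>105)&(H<125)&(s>130)&(v>50),mouse=(s<50)&(v>110),coral=((H<9)|(H>174))&(s>95)&(v>110),charcoal=(v<60)&(s<120))[n]
    k=np.ones((3,3),np.uint8)
    return r if n not in('yellow','green','pink') else cv2.morphologyEx(r.astype(np.uint8),cv2.MORPH_CLOSE,np.ones((5,5),np.uint8))>0
E
cat > m.py <<'E'
import pickle; from h import *
t=pickle.load(open('top0.pkl','rb')); s=pickle.load(open('scene0.pkl','rb'))
seed=dict(yellow=(320,270),green=(314,176),pink=(365,172),stapler=(259,262),tape=(372,264),mouse=(257,171),coral=(452,234),charcoal=(170,246))
for n,p in seed.items():
    w=ray_to(p,t,.01); x0=(w[0],w[1])+((0.,) if n in('coral','charcoal') else ())
    vs=[]
    for c in (t,s):
        m=blob(mask(c['image'],n),project([w],c)[0]); vs.append((c,None,m))
    o=[f"{n:9s}"]
    for q in (vs[:1],vs[1:],vs):
        z0=.018 if n=='stapler' else 0; d=(.064,.024,.020) if n=='stapler' else D[n]
        v,i=fit([(c,c['extrinsics'],m) for c,_,m in q],x0,d,z0); o.append(f"{v[0]*1e3:.1f} {v[1]*1e3:.1f} {np.degrees(v[2]):.1f} iou {i:.3f} |")
    print(*o,[int(a[2].sum()) for a in vs])
a=cv2.resize(t['image'][90:220,80:300],None,fx=3.5,fy=3.5,interpolation=cv2.INTER_CUBIC); cv2.imwrite('pics/mice.png',a)
E
python3 m.py
```

```text
yellow    443.8 -8.1 159.8 iou 0.934 | 442.5 -7.1 -16.7 iou 0.829 | 444.0 -8.3 160.6 iou 0.874 | [450, 250]
green     667.5 0.4 11.3 iou 0.939 | 661.1 0.2 13.3 iou 0.852 | 665.1 -0.0 191.3 iou 0.886 | [444, 277]
pink      672.1 -123.8 179.7 iou 0.893 | 671.7 -123.3 3.7 iou 0.842 | 671.4 -123.2 181.5 iou 0.862 | [455, 281]
stapler   467.4 133.1 20.4 iou 0.863 | 457.5 131.9 19.5 iou 0.734 | 465.4 132.8 20.8 iou 0.776 | [250, 121]
tape      455.9 -127.8 64.1 iou 0.893 | 453.5 -128.7 8.2 iou 0.768 | 456.4 -128.4 -2.2 iou 0.829 | [347, 202]
mouse     679.9 136.5 167.5 iou 0.808 | 677.9 137.0 167.0 iou 0.807 | 679.4 136.8 -11.7 iou 0.806 | [731, 615]
coral     518.9 -325.7 -4.5 iou 0.976 | 516.1 -323.3 -5.0 iou 0.982 | 516.9 -324.8 -5.0 iou 0.973 | [6606, 2784]
charcoal  507.7 345.5 0.7 iou 0.992 | 504.4 346.6 0.8 iou 0.966 | 507.6 345.9 0.7 iou 0.975 | [6261, 1699]
```

View pics/mice.png

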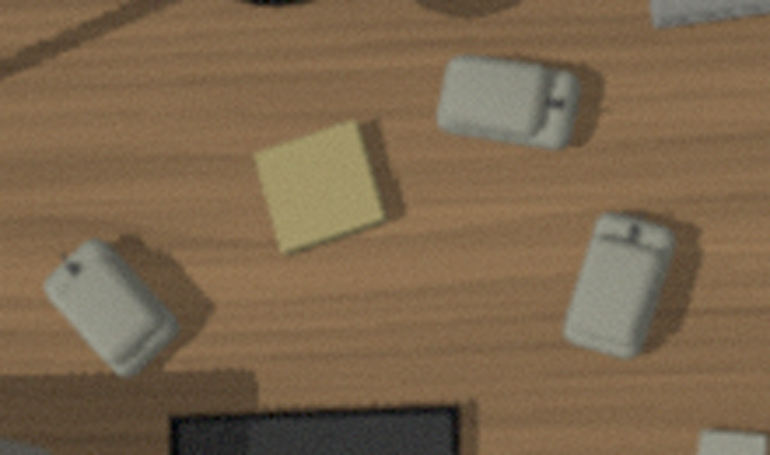

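The crop shows the target mouse at crop (620,285), which is the rightmost of the look-alikes, with its wheel pointing away from the robot. I'll move over the yellow highlighter now.

```bash
cat > go.py <<'E'
import sys; from rig import read_state; from h import *
from scipy.spatial.transform import Rotation as Ro
def go(*ways):
    s=read_state(); R=np.array(s['tcp_rot']); p=np.array(s['position'])
    print('t',round(s['time_s'],2),'p',np.round(p*1e3,1),'a',round(np.degrees(np.arctan2(R[1,0],R[0,0])),1),'j6',round(s['joint_positions'][5],1),'op',round(s['opening'],3))
    for x,y,z,a in ways:
        c,q=np.cos(np.radians(a)),np.sin(np.radians(a)); G=np.array([[c,q,0],[q,-c,0],[0,0,-1]])
        r=Ro.from_matrix(R.T@G).as_rotvec(degrees=True)/5; t=R.T@(np.array([x,y,z])/1e3-p)/.03
        print((x,y,z,a),np.round(r,2).tolist(),np.round(t,2).tolist())
if __name__=='__main__': go(*[tuple(map(float,w.split(','))) for w in sys.argv[1:]])
E
python3 go.py 444,-8,150,160 444,-8,150,90
```

```text
t 0.1 p [ 248.3 -572.8  221.7] a 23.4 j6 -10.2 op 1.001
(444.0, -8.0, 150.0, 160.0) [-0.01, -0.03, -27.32] [13.47, -14.68, 2.42]
(444.0, -8.0, 150.0, 90.0) [-0.02, -0.02, -13.32] [13.47, -14.68, 2.42]
```

Call:
{"op": "send_rows", "data": {"commands": [[0,0,-13,6.7,-7.3,1.2,1],[0,0,-13,6.7,-7.3,1.2,1],[0,0,-13,6.7,-7.3,1.2,1],[0,0,-13,6.7,-7.3,1.2,1],[0,0,-13,6.7,-7.3,1.2,1],[0,0,-27.3,13.47,-14.68,2.42,1],[0,0,-27.3,13.47,-14.68,2.42,1],[0,0,-27.3,13.47,-14.68,2.42,1],[0,0,-27.3,13.47,-14.68,2.42,1],[0,0,-27.3,13.47,-14.68,2.42,1],[0,0,-27.3,13.47,-14.68,2.42,1],[0,0,-27.3,13.47,-14.68,2.42,1],[0,0,-27.3,13.47,-14.68,2.42,1],[0,0,-27.3,13.47,-14.68,2.42,1],[0,0,-27.3,13.47,-14.68,2.42,1],[0,0,-27.3,13.47,-14.68,2.42,1],[0,0,-27.3,13.47,-14.68,2.42,1],[0,0,-27.3,13.47,-14.68,2.42,1],[0,0,-27.3,13.47,-14.68,2.42,1],[0,0,-27.3,13.47,-14.68,2.42,1]]}}

```text
time_s: 1.77
position: [0.4441, -0.0085, 0.1498]
tcp_rot: [[-0.94, 0.341, -0.001], [0.341, 0.94, 0.0], [0.001, -0.0, -1.0]]
force: [-0.5, 1.0, -0.4]
opening: 1.0
grasp_force: 0.0
```

```bash
cat > w.py <<'E'
import sys,pickle; from h import *; from rig import read_state,optics
def look(n,x0,save=None,extra=()):
    s=read_state(); c=optics.capture('wrist'); E=wristE(s,c)
    if save: cv2.imwrite(f'pics/{save}.png',c['image'])
    z0=.018 if n=='stapler' else 0; d=(.064,.024,.020) if n=='stapler' else D[n]
    px=project([[x0[0],x0[1],z0+.01]],c,E)[0]; m=blob(mask(c['image'],n),px)
    v,i=fit([(c,E,m)],x0,d,z0); ys,xs=np.where(m)
    print(n,'seed px',px.round(),'mask',m.sum(),xs.min(),xs.max(),ys.min(),ys.max(),'->',np.round(v[:2]*1e3,1),round(np.degrees(v[2]),1),'iou',round(i,3))
    return v
if __name__=='__main__':
    a=sys.argv; look(a[1],(float(a[2])/1e3,float(a[3])/1e3,np.radians(float(a[4]))),a[5] if len(a)>5 else None)
E
python3 w.py yellow 444 -8 160 wy; python3 go.py 444,-8,10,160
```

```text
yellow seed px [279. 200.] mask 2794 267 293 140 254 -> [442.   -6.1] 160.1 iou 0.968
t 1.82 p [444.   -8.6 149.8] a 159.8 j6 -85.4 op 0.999
(444.0, -8.0, 10.0, 160.0) [-0.0, -0.01, -0.03] [0.0, 0.02, 4.66]
```

View pics/wy.png

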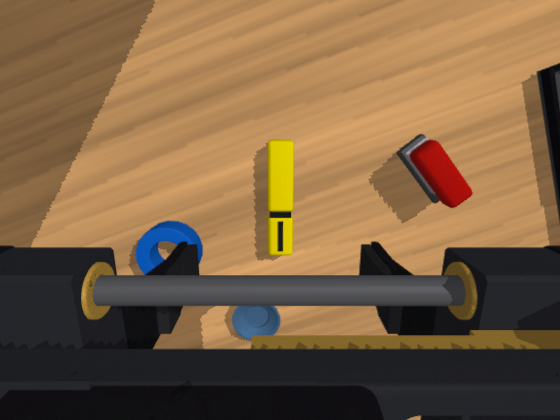

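The wrist view shows the yellow highlighter centred at (280,197), lined up with the fingers, and the tape (170,250) and blue disc (256,320) are clear of the descent. Both cameras agree within 2 mm, so I'll grasp.

Call:
{"op": "send_rows", "data": {"commands": [[0,0,0,0.05,0.04,1.3,1],[0,0,0,0.05,0.04,2.6,1],[0,0,0,0.05,0.04,3.7,0.7],[0,0,0,0.05,0.04,4.4,0.6],[0,0,0,0.05,0.04,4.8,0.5],[0,0,0,0.05,0.04,4.88,0.4],[0,0,0,0.05,0.04,4.88,0],[0,0,0,0.05,0.04,4.88,0],[0,0,0,0.05,0.04,4.88,0],[0,0,0,0.05,0.04,4.88,0],[0,0,0,0.05,0.04,4.88,0],[0,0,0,0.05,0.04,4.88,0],[0,0,0,0.05,0.04,4.5,0],[0,0,0,0.05,0.04,3.6,0],[0,0,0,0.05,0.04,2.5,0],[0,0,0,0.05,0.04,1.5,0],[0,0,0,0.05,0.04,1.5,0]]}}

```text
time_s: 3.23
position: [0.4461, -0.0077, 0.1095]
tcp_rot: [[-0.939, 0.343, 0.01], [0.343, 0.939, -0.003], [-0.01, 0.001, -1.0]]
force: [0.6, 0.3, 0.4]
opening: 0.268
grasp_force: 30.0
```

```bash
python3 - <<'E'
from h import *; from go import go
def tray(cx,cy,th,x,y):
    t=np.radians(th); return cx+x*np.cos(t)-y*np.sin(t), cy+x*np.sin(t)+y*np.cos(t)
print('yellow',tray(517,-325,-5,54,0)); print('green',tray(507,346,.7,54,-10)); print('mouse',tray(507,346,.7,-38,-15))
print('stapler',tray(517,-325,-5,-38,55)); print('tape',tray(517,-325,-5,-38,-42))
X,Y=tray(517,-325,-5,54,0)
go((X,Y,105,85))
E
```

```text
yellow (np.float64(570.7945136969543), np.float64(-329.7064101083735))
green (np.float64(561.1181399700168), np.float64(336.66046434849886))
mouse (np.float64(469.18609096543156), np.float64(330.5368734233538))
stapler (np.float64(483.93816732363484), np.float64(-266.897373380543))
tape (np.float64(475.484060277112), np.float64(-363.5282590954423))
t 3.23 p [446.1  -7.7 109.5] a 159.9 j6 -85.3 op 0.268
(np.float64(570.7945136969543), np.float64(-329.7064101083735), 105, 85) [0.08, 0.09, 14.99] [-7.58, -8.66, 0.22]
```

Call:
{"op": "send_rows", "data": {"commands": [[0,0,1,-0.6,-0.6,0,0],[0,0,2.2,-1.2,-1.3,0,0],[0,0,3.4,-1.8,-2,0.1,0],[0,0,4.6,-2.4,-2.7,0.1,0],[0,0,5.8,-3,-3.4,0.1,0],[0,0,7,-3.6,-4.1,0.1,0],[0,0,8.2,-4.2,-4.8,0.1,0],[0,0,9.4,-4.8,-5.5,0.1,0],[0,0,10.6,-5.4,-6.2,0.1,0],[0,0,11.8,-6,-6.9,0.1,0],[0,0,13,-6.6,-7.5,0.2,0],[0,0,14.2,-7.1,-8.1,0.2,0],[0.08,0.09,15,-7.58,-8.66,0.22,0],[0.08,0.09,15,-7.58,-8.66,0.22,0],[0.08,0.09,15,-7.58,-8.66,0.22,0]]}}

```text
time_s: 4.48
position: [0.5673, -0.3299, 0.0973]
tcp_rot: [[0.089, 0.996, -0.01], [0.996, -0.089, 0.003], [0.002, -0.01, -1.0]]
force: [-0.4, 0.8, -0.2]
opening: 0.27
grasp_force: 30.0
```

```bash
python3 - <<'E'
from h import *; from rig import *
from go import go
s=read_state(); c=optics.capture('wrist'); E=wristE(s,c); im=c['image'].copy()
def dr(cx,cy,th,col):
    t=np.radians(th)
    def w(x,y): return [cx+x*np.cos(t)-y*np.sin(t),cy+x*np.sin(t)+y*np.cos(t),14]
    for seg in ([(-94,-100),(-94,100)],[(-94,100),(94,100)],[(94,100),(94,-100)],[(94,-100),(-94,-100)],[(16,-100),(16,100)]):
        P=np.array([w(*(np.array(seg[0])*(1-k)+np.array(seg[1])*k)) for k in np.linspace(0,1,20)])/1e3
        pc=(E[:3,:3]@P.T).T+E[:3,3]; P=P[pc[:,2]>.05]
        if len(P)>1: cv2.polylines(im,[np.round(project(P,c,E)).astype(np.int32)],False,col,1)
dr(517,-325,-5,(0,255,0)); cv2.imwrite('pics/wt.png',im)
go((571,-330,9,85))
E
```

```text
t 4.53 p [ 566.6 -328.5   97.2] a 84.9 j6 -34.6 op 0.271
(571, -330, 9, 85) [-0.13, -0.04, -0.01] [-0.05, 0.18, 2.94]
```

View pics/wt.png

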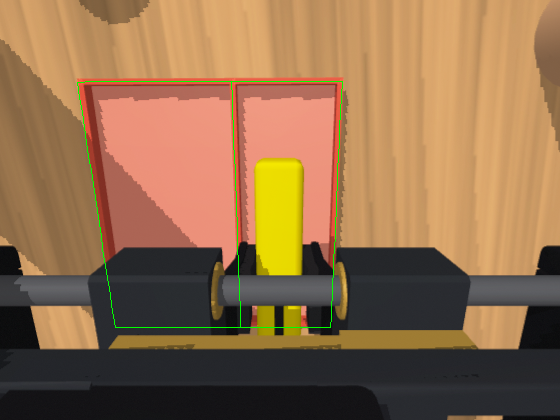

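The wrist view shows the tray outline agreeing with the estimate to about 2 px, and the highlighter hanging over the narrow compartment at (278,210). I'll level the tool and lower it.

Call:
{"op": "send_rows", "data": {"commands": [[-0.13,-0.04,0,-0.05,0.18,0,0],[-0.13,-0.04,0,-0.05,0.18,0.8,0],[-0.13,-0.04,0,-0.05,0.18,1.5,0],[-0.13,-0.04,0,-0.05,0.18,2.1,0],[-0.13,-0.04,0,-0.05,0.18,2.5,0],[-0.13,-0.04,0,-0.05,0.18,2.7,0],[-0.13,-0.04,0,-0.05,0.18,2.8,0],[-0.13,-0.04,0,-0.05,0.18,2.88,0],[-0.13,-0.04,0,-0.05,0.18,2.88,0]]}}

```text
time_s: 5.28
position: [0.5718, -0.3299, 0.0138]
tcp_rot: [[0.088, 0.996, 0.001], [0.996, -0.088, -0.001], [-0.001, 0.001, -1.0]]
force: [-1.5, 2.0, 4.8]
opening: 0.27
grasp_force: 30.0
```

```bash
python3 go.py 571,-330,7.5,85
```

```text
t 5.28 p [ 571.8 -329.9   13.8] a 85.0 j6 -34.6 op 0.27
(571.0, -330.0, 7.5, 85.0) [0.01, 0.01, -0.01] [-0.0, -0.03, 0.21]
```

Call:
{"op": "send_rows", "data": {"commands": [[0,0,0,0,0,0,0],[0,0,0,0,0,0,0],[0,0,0,0,0,0,0]]}}

```text
time_s: 5.53
position: [0.572, -0.33, 0.0138]
tcp_rot: [[0.088, 0.996, 0.001], [0.996, -0.088, -0.001], [-0.001, 0.001, -1.0]]
force: [-2.8, 3.3, 5.8]
opening: 0.269
grasp_force: 30.0
```

The tool stopped at 13.8 mm with about 6 N upward, 3 mm early. I'll look before pressing further.

```bash
python3 - <<'E'
from h import *; from rig import *
a=optics.capture('wrist')['image']; b=optics.capture('scene')
p=project([[.571,-.33,.02]],b)[0].astype(int)
cr=cv2.resize(b['image'][p[1]-50:p[1]+50,p[0]-67:p[0]+67],(560,420),interpolation=cv2.INTER_CUBIC)
cv2.imwrite('pics/dbg.png',cv2.resize(np.hstack([a[100:,150:450],cr[:320,100:500]]),None,fx=1.14,fy=1.14))
E
```

```text
(no output)
```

View pics/dbg.png

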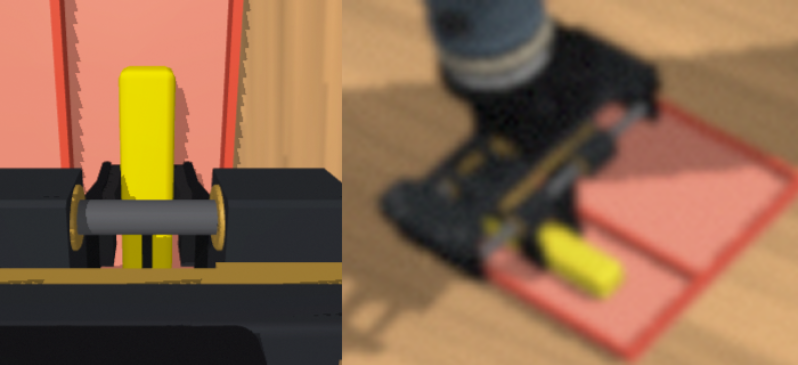

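```bash
python3 - <<'E'
from h import *; from rig import *
s=read_state(); c=optics.capture('wrist'); E=wristE(s,c); print(s['force'],s['moment'],s['opening'],s['position'])
m=blob(mask(c['image'],'yellow'),(278,200)); ys,xs=np.where(m); print('top row',ys.min(),'cols at row 175',xs[ys==175].min(),xs[ys==175].max(),'r215',xs[ys==215].min(),xs[ys==215].max(), 'bottom', ys.max())
# pen in tool frame: far end tip (x=+.055) top at z_t = -(h)  (tool z down)
T=np.linalg.inv(c['T_tool_cam'])
for zb in (0,3.4,6,9.8):   # pen bottom is zb below tcp
  for pitch in (-6,-3,0,3,6):
    q=[]
    for x in (55,-55):
      for y in (-12,12):
       for z in (zb-20,zb):
        a=np.radians(pitch); q.append([(x*np.cos(a))/1e3,y/1e3,(z+x*np.sin(a))/1e3])
    P=project(q,c,T); print(zb,pitch,'far top',P[0].round(1),P[2].round(1),'far bot',P[1].round(1))
E
```

```text
[-1.62300396  3.39441139  6.20868263] [ 0.48957623  0.40665389 -0.02385004] 0.270473952808651 [ 0.57195234 -0.33001041  0.01378801]
top row 158 cols at row 175 255 303 r215 255 302 bottom 274
0 -6 far top [250.6 165.8] [307.6 165.8] far bot [254.1 160.3]
0 -3 far top [251.2 164.4] [307.1 164.4] far bot [254.5 159.1]
0 0 far top [251.7 163.4] [306.5 163.4] far bot [254.9 158.3]
0 3 far top [252.2 162.7] [306.  162.7] far bot [255.3 157.9]
0 6 far top [252.7 162.5] [305.5 162.5] far bot [255.7 157.7]
3.4 -6 far top [251.3 164.7] [307.  164.8] far bot [254.6 159.5]
3.4 -3 far top [251.8 163.4] [306.4 163.4] far bot [255.  158.4]
3.4 0 far top [252.3 162.4] [305.9 162.4] far bot [255.4 157.6]
3.4 3 far top [252.8 161.8] [305.4 161.8] far bot [255.8 157.1]
3.4 6 far top [253.3 161.6] [304.9 161.6] far bot [256.2 157. ]
6 -6 far top [251.8 164. ] [306.5 164. ] far bot [255.  158.9]
6 -3 far top [252.3 162.7] [306.  162.7] far bot [255.4 157.8]
6 0 far top [252.8 161.7] [305.5 161.7] far bot [255.8 157.1]
6 3 far top [253.2 161.1] [305.  161.1] far bot [256.1 156.6]
6 6 far top [253.7 160.9] [304.5 160.9] far bot [256.5 156.5]
9.8 -6 far top [252.4 162.9] [305.8 162.9] far bot [255.5 158.1]
9.8 -3 far top [252.9 161.6] [305.3 161.6] far bot [255.9 157. ]
9.8 0 far top [253.4 160.7] [304.8 160.7] far bot [256.2 156.3]
9.8 3 far top [253.8 160.2] [304.4 160.2] far bot [256.6 155.9]
9.8 6 far top [254.3 160. ] [303.9 160. ] far bot [257.  155.8]
```

Pen width (48 px) and end row (158) fit it hanging level about 10 mm below the TCP, so 13.8 mm means it is resting on the floor. I'll relax the push, open a little and rise.

Call:
{"op": "send_rows", "data": {"commands": [[0,0,0,0,0,-0.07,0],[0,0,0,0,0,-0.07,0],[0,0,0,0,0,-0.07,0.35],[0,0,0,0,0,-0.07,0.4],[0,0,0,0,0,-0.07,0.42],[0,0,0,0,0,-0.07,0.42],[0,0,0,0,0,-0.07,0.42],[0,0,0,0,0,-0.4,0.42],[0,0,0,0,0,-1.2,0.42],[0,0,0,0,0,-2.5,0.6],[0,0,0,0,0,-3.8,1],[0,0,0,0,0,-4.6,1],[0,0,0,0,0,-4.6,1],[0,0,0,0,0,-4.6,1]]}}

```text
time_s: 6.85
position: [0.5729, -0.3315, 0.1529]
tcp_rot: [[0.088, 0.996, 0.006], [0.996, -0.088, -0.005], [-0.005, 0.006, -1.0]]
force: [0.1, -0.1, -0.6]
opening: 0.71
grasp_force: 0.0
```

```bash
python3 w.py yellow 571 -330 85; python3 go.py 466,133,150,21 466,133,150,111 466,133,150,201
```

```text
yellow seed px [276. 197.] mask 2741 265 291 141 255 -> [ 572.8 -331.8] 85.0 iou 0.98
t 6.9 p [ 571.7 -330.6  150.8] a 84.9 j6 -34.6 op 0.762
(466.0, 133.0, 150.0, 21.0) [0.04, 0.01, 12.78] [15.08, -4.88, -0.02]
(466.0, 133.0, 150.0, 111.0) [0.02, 0.03, -5.22] [15.08, -4.88, -0.02]
(466.0, 133.0, 150.0, 201.0) [-0.01, 0.04, -23.22] [15.08, -4.88, -0.02]
```

Call:
{"op": "send_rows", "data": {"commands": [[0,0,6,7.5,-2.4,0,1],[0,0,6,7.5,-2.4,0,1],[0,0,6,7.5,-2.4,0,1],[0,0,6,7.5,-2.4,0,1],[0,0,12.8,15.08,-4.88,0,1],[0,0,12.8,15.08,-4.88,0,1],[0,0,12.8,15.08,-4.88,0,1],[0,0,12.8,15.08,-4.88,0,1],[0,0,12.8,15.08,-4.88,0,1],[0,0,12.8,15.08,-4.88,0,1],[0,0,12.8,15.08,-4.88,0,1],[0,0,12.8,15.08,-4.88,0,1],[0,0,12.8,15.08,-4.88,0,1],[0,0,12.8,15.08,-4.88,0,1],[0,0,12.8,15.08,-4.88,0,1],[0,0,12.8,15.08,-4.88,0,1]]}}

```text
time_s: 8.23
position: [0.4662, 0.1318, 0.1483]
tcp_rot: [[0.935, 0.356, 0.001], [0.356, -0.935, -0.002], [-0.0, 0.002, -1.0]]
force: [0.3, 0.0, 0.7]
opening: 1.002
grasp_force: 0.0
```

```bash
python3 w.py stapler 466 133 21 ws; python3 go.py 464,132,8,21
```

```text
stapler seed px [278. 205.] mask 1830 263 290 170 238 -> [468.1 135.2] 20.1 iou 0.889
t 8.28 p [466.4 131.7 148.5] a 20.8 j6 71.9 op 1.002
(464.0, 132.0, 8.0, 21.0) [0.03, -0.0, -0.04] [-0.07, -0.05, 4.68]
```

View pics/ws.png

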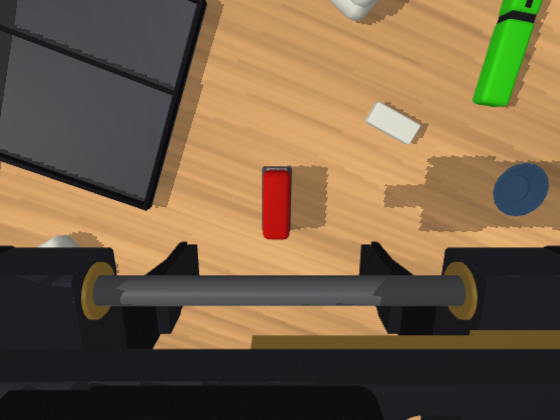

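The wrist view shows the red stapler centred at (277,203), aligned between the fingers and with nothing else near.

Call:
{"op": "send_rows", "data": {"commands": [[0,0,0,0.05,-0.06,1.3,1],[0,0,0,0.05,-0.06,2.6,1],[0,0,0,0.05,-0.06,3.6,0.8],[0,0,0,0.05,-0.06,4.2,0.6],[0,0,0,0.05,-0.06,4.55,0.5],[0,0,0,0.05,-0.06,4.62,0.45],[0,0,0,0.05,-0.06,4.62,0],[0,0,0,0.05,-0.06,4.62,0],[0,0,0,0.05,-0.06,4.62,0],[0,0,0,0.05,-0.06,4.62,0],[0,0,0,0.05,-0.06,4.62,0],[0,0,0,0.05,-0.06,4.62,0],[0,0,0,0.05,-0.06,4.62,0]]}}

```text
time_s: 9.37
position: [0.4674, 0.135, 0.0109]
tcp_rot: [[0.934, 0.357, 0.003], [0.357, -0.934, -0.002], [0.002, 0.003, -1.0]]
force: [-0.7, -0.1, 4.8]
opening: 0.27
grasp_force: 30.0
```

```bash
python3 go.py 467,134,110,21 484,-267,110,-5
```

```text
t 9.37 p [467.4 135.   10.9] a 20.9 j6 72.3 op 0.27
(467.0, 134.0, 110.0, 21.0) [0.03, -0.02, -0.01] [-0.02, 0.04, -3.3]
(484.0, -267.0, 110.0, -5.0) [0.02, -0.03, 5.19] [-4.26, 12.72, -3.28]
```

Call:
{"op": "send_rows", "data": {"commands": [[0,0,0,0,0,-0.5,0],[0,0,0,0,0,-1.3,0],[0,0,0,0,0.2,-2.3,0],[0,0,0.4,-0.3,1,-3,0],[0,0,0.8,-0.6,1.9,-3.3,0],[0,0,1.2,-1,2.9,-3.3,0],[0,0,1.6,-1.3,3.9,-3.3,0],[0,0,2,-1.6,4.9,-3.3,0],[0,0,2.4,-2,5.9,-3.3,0],[0,0,2.8,-2.3,6.9,-3.3,0],[0,0,3.2,-2.6,7.9,-3.3,0],[0,0,3.6,-3,8.9,-3.3,0],[0,0,4,-3.3,9.9,-3.3,0],[0,0,4.4,-3.6,10.8,-3.3,0],[0,0,4.8,-3.9,11.6,-3.3,0],[0,0,5.1,-4.15,12.3,-3.3,0],[0,0,5.19,-4.26,12.72,-3.3,0],[0,0,5.19,-4.26,12.72,-3.3,0],[0,0,5.19,-4.26,12.72,-3.3,0],[0,0,5.19,-4.26,12.72,-3.3,0]]}}

```text
time_s: 11.03
position: [0.483, -0.2651, 0.1097]
tcp_rot: [[0.996, -0.087, -0.0], [-0.087, -0.996, 0.0], [-0.0, -0.0, -1.0]]
force: [0.3, 0.7, -1.3]
opening: 0.275
grasp_force: 30.0
```

```bash
python3 go.py 484,-267,20,-5 484,-267,15,-5
```

```text
t 11.03 p [ 483.  -265.1  109.7] a -5.0 j6 54.6 op 0.275
(484.0, -267.0, 20.0, -5.0) [-0.0, 0.0, 0.01] [0.04, 0.06, 2.99]
(484.0, -267.0, 15.0, -5.0) [-0.0, 0.0, 0.01] [0.04, 0.06, 3.16]
```

Call:
{"op": "send_rows", "data": {"commands": [[0,0,0,0.04,0.06,0.8,0],[0,0,0,0.04,0.06,1.6,0],[0,0,0,0.04,0.06,2.3,0],[0,0,0,0.04,0.06,2.7,0],[0,0,0,0.04,0.06,2.9,0],[0,0,0,0.04,0.06,3.0,0],[0,0,0,0.04,0.06,3.08,0],[0,0,0,0.04,0.06,3.12,0],[0,0,0,0.04,0.06,3.12,0],[0,0,0,0.04,0.06,3.12,0]]}}

```text
time_s: 11.87
position: [0.4854, -0.2694, 0.0172]
tcp_rot: [[0.996, -0.088, 0.003], [-0.088, -0.996, -0.003], [0.003, 0.003, -1.0]]
force: [0.5, -0.1, -0.8]
opening: 0.277
grasp_force: 30.0
```

Call:
{"op": "send_rows", "data": {"commands": [[0,0,0,0,0,0.04,0],[0,0,0,0,0,0.07,0],[0,0,0,0,0,0.07,0],[0,0,0,0,0,0.07,0]]}}

```text
time_s: 12.2
position: [0.4852, -0.2694, 0.0149]
tcp_rot: [[0.996, -0.088, 0.002], [-0.088, -0.996, -0.002], [0.003, 0.002, -1.0]]
force: [0.1, -0.2, 3.6]
opening: 0.275
grasp_force: 30.0
```

Contact is light, at 14.9 mm as expected. I'll release and rise, then go on to the tape.

Call:
{"op": "send_rows", "data": {"commands": [[0,0,0,0,0,0,0.33],[0,0,0,0,0,0,0.4],[0,0,0,0,0,0,0.45],[0,0,0,0,0,0,0.5],[0,0,0,0,0,0,0.5],[0,0,0,0,0,0,0.5],[0,0,0,0,0,-0.3,0.5],[0,0,0,0,0,-1,0.5],[0,0,0,0,0,-2.2,0.6],[0,0,0,0,0,-3.4,1],[0,0,0,0,0,-4.5,1],[0,0,0,0,0,-4.5,1],[0,0,0,0,0,-4.5,1],[0,0,0,0,0,-4.5,1]]}}

```text
time_s: 13.37
position: [0.4843, -0.2685, 0.1496]
tcp_rot: [[0.996, -0.088, 0.001], [-0.088, -0.996, -0.002], [0.002, 0.002, -1.0]]
force: [-1.0, 0.6, 0.3]
opening: 0.87
grasp_force: 0.0
```

```bash
python3 w.py stapler 484 -268 -5; python3 go.py 456,-128,150,-5
```

```text
stapler seed px [279. 205.] mask 1886 266 293 172 241 -> [ 480.5 -268.4] -5.6 iou 0.923
t 13.42 p [ 483.9 -268.1  148.7] a -5.0 j6 54.5 op 0.913
(456.0, -128.0, 150.0, -5.0) [0.0, -0.0, -0.01] [-1.34, -4.57, -0.05]
```

Call:
{"op": "send_rows", "data": {"commands": [[0,0,0,-1.34,-4.57,0,1],[0,0,0,-1.34,-4.57,0,1],[0,0,0,-1.34,-4.57,0,1],[0,0,0,-1.34,-4.57,0,1],[0,0,0,-1.34,-4.57,0,1],[0,0,0,-1.34,-4.57,0,1],[0,0,0,-1.34,-4.57,0,1],[0,0,0,-1.34,-4.57,0,1]]}}

```text
time_s: 14.08
position: [0.4574, -0.1301, 0.1486]
tcp_rot: [[0.996, -0.089, 0.002], [-0.089, -0.996, -0.002], [0.002, 0.002, -1.0]]
force: [-0.0, 0.0, -0.2]
opening: 1.003
grasp_force: 0.0
```

```bash
python3 w.py tape 456 -128 0; python3 go.py 456,-128,4,-5
```

```text
tape seed px [277. 202.] mask 2573 244 307 170 235 -> [ 456.6 -127.2] 7.0 iou 0.959
t 14.13 p [ 457.4 -130.2  148.7] a -5.1 j6 65.8 op 1.001
(456.0, -128.0, 4.0, -5.0) [0.02, -0.02, -0.02] [-0.06, -0.08, 4.82]
```

Call:
{"op": "send_rows", "data": {"commands": [[0,0,0,-0.05,-0.08,1.3,1],[0,0,0,-0.05,-0.08,2.6,1],[0,0,0,-0.05,-0.08,3.6,1],[0,0,0,-0.05,-0.08,4.3,0.95],[0,0,0,-0.05,-0.08,4.65,0.9],[0,0,0,-0.05,-0.08,4.78,0.8],[0,0,0,-0.05,-0.08,4.78,0],[0,0,0,-0.05,-0.08,4.78,0],[0,0,0,-0.05,-0.08,4.78,0],[0,0,0,-0.05,-0.08,4.78,0],[0,0,0,-0.05,-0.08,4.78,0],[0,0,0,-0.05,-0.08,4.78,0]]}}

```text
time_s: 15.13
position: [0.4564, -0.1268, 0.0067]
tcp_rot: [[0.996, -0.087, 0.004], [-0.087, -0.996, -0.003], [0.004, 0.003, -1.0]]
force: [0.4, -0.4, 6.5]
opening: 0.68
grasp_force: 30.0
```

```bash
python3 go.py 475,-364,100,-5
```

```text
t 15.13 p [ 456.4 -126.8    6.7] a -5.0 j6 66.1 op 0.68
(475.0, -364.0, 100.0, -5.0) [0.03, -0.05, -0.0] [1.32, 7.83, -3.08]
```

Call:
{"op": "send_rows", "data": {"commands": [[0,0,0,0,0,-0.5,0],[0,0,0,0,0,-1.3,0],[0,0,0,0.1,0.3,-2.3,0],[0,0,0,0.2,1,-3,0],[0,0,0,0.35,2,-3.1,0],[0,0,0,0.5,3,-3.1,0],[0,0,0,0.7,4,-3.1,0],[0,0,0,0.85,5,-3.1,0],[0,0,0,1,6,-3.1,0],[0,0,0,1.2,7,-3.1,0],[0,0,0,1.3,7.6,-3.1,0],[0,0,0,1.32,7.83,-3.1,0],[0,0,0,1.32,7.83,-3.1,0],[0,0,0,1.32,7.83,-3.1,0],[0,0,0,1.32,7.83,-3.1,0]]}}

```text
time_s: 16.38
position: [0.4737, -0.3615, 0.0988]
tcp_rot: [[0.996, -0.087, -0.0], [-0.087, -0.996, 0.001], [-0.0, -0.001, -1.0]]
force: [-0.1, 0.4, -0.9]
opening: 0.679
grasp_force: 30.0
```

```bash
python3 go.py 475,-364,12,-5
```

```text
t 16.38 p [ 473.7 -361.5   98.8] a -5.0 j6 46.9 op 0.679
(475.0, -364.0, 12.0, -5.0) [-0.01, 0.0, 0.01] [0.05, 0.08, 2.89]
```

Call:
{"op": "send_rows", "data": {"commands": [[0,0,0,0.05,0.06,0.8,0],[0,0,0,0.05,0.06,1.5,0],[0,0,0,0.05,0.06,2.1,0],[0,0,0,0.05,0.06,2.5,0],[0,0,0,0.05,0.06,2.7,0],[0,0,0,0.05,0.06,2.8,0],[0,0,0,0.05,0.06,2.86,0],[0,0,0,0.05,0.06,2.9,0],[0,0,0,0.05,0.06,2.92,0],[0,0,0,0.05,0.06,2.92,0]]}}

```text
time_s: 17.22
position: [0.4762, -0.3662, 0.0122]
tcp_rot: [[0.996, -0.088, 0.002], [-0.088, -0.996, -0.003], [0.003, 0.003, -1.0]]
force: [0.2, 0.3, -0.9]
opening: 0.683
grasp_force: 30.0
```

Call:
{"op": "send_rows", "data": {"commands": [[0,0,0,0,0,0.03,0],[0,0,0,0,0,0.06,0],[0,0,0,0,0,0.06,0],[0,0,0,0,0,0.06,0]]}}

```text
time_s: 17.55
position: [0.4761, -0.3663, 0.0107]
tcp_rot: [[0.996, -0.088, 0.002], [-0.088, -0.996, -0.003], [0.003, 0.003, -1.0]]
force: [-1.8, 0.8, 6.5]
opening: 0.676
grasp_force: 30.0
```

Call:
{"op": "send_rows", "data": {"commands": [[0,0,0,0,0,0,0.72],[0,0,0,0,0,0,0.75],[0,0,0,0,0,0,0.77],[0,0,0,0,0,0,0.77],[0,0,0,0,0,0,0.77],[0,0,0,0,0,0,0.77],[0,0,0,0,0,-0.3,0.77],[0,0,0,0,0,-1,0.77],[0,0,0,0,0,-2.2,0.8],[0,0,0,0,0,-3.4,1],[0,0,0,0,0,-4.6,1],[0,0,0,0,0,-4.6,1],[0,0,0,0,0,-4.6,1],[0,0,0,0,0,-4.6,1]]}}

```text
time_s: 18.72
position: [0.4752, -0.3651, 0.1479]
tcp_rot: [[0.996, -0.088, 0.001], [-0.088, -0.996, -0.001], [0.001, 0.001, -1.0]]
force: [0.2, -0.8, 0.5]
opening: 0.984
grasp_force: 0.0
```

```bash
python3 w.py tape 475 -365 0 wct; python3 go.py 666,0,160,11 666,0,160,-5
```

```text
tape seed px [279. 200.] mask 2622 248 312 169 234 -> [ 474.8 -365.8] 7.4 iou 0.977
t 18.77 p [ 474.8 -364.7  146.8] a -5.0 j6 46.8 op 0.994
(666.0, 0.0, 160.0, 11.0) [-0.0, 0.0, -3.21] [5.28, -12.67, -0.44]
(666.0, 0.0, 160.0, -5.0) [-0.0, 0.0, -0.01] [5.28, -12.67, -0.44]
```

View pics/wct.png

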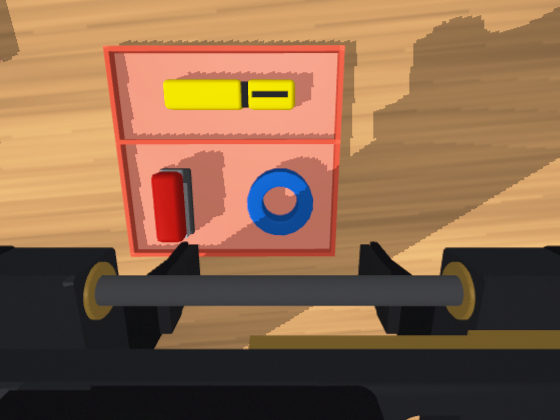

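The coral kit looks right: yellow (230,95) is in the narrow compartment, and the stapler (170,205) and tape (280,202) are upright in the wide one. Next is the green highlighter.

Call:
{"op": "send_rows", "data": {"commands": [[0,0,-1.6,2.6,-6.3,-0.4,1],[0,0,-1.6,2.6,-6.3,-0.4,1],[0,0,-1.6,2.6,-6.3,-0.4,1],[0,0,-1.6,2.6,-6.3,-0.4,1],[0,0,-3.2,5.28,-12.67,-0.44,1],[0,0,-3.2,5.28,-12.67,-0.44,1],[0,0,-3.2,5.28,-12.67,-0.44,1],[0,0,-3.2,5.28,-12.67,-0.44,1],[0,0,-3.2,5.28,-12.67,-0.44,1],[0,0,-3.2,5.28,-12.67,-0.44,1],[0,0,-3.2,5.28,-12.67,-0.44,1],[0,0,-3.2,5.28,-12.67,-0.44,1],[0,0,-3.2,5.28,-12.67,-0.44,1],[0,0,-3.2,5.28,-12.67,-0.44,1],[0,0,-3.2,5.28,-12.67,-0.44,1],[0,0,-3.2,5.28,-12.67,-0.44,1]]}}

```text
time_s: 20.1
position: [0.6662, -0.0024, 0.1604]
tcp_rot: [[0.982, 0.188, 0.001], [0.188, -0.982, -0.002], [0.0, 0.002, -1.0]]
force: [-0.0, -0.6, -0.3]
opening: 0.999
grasp_force: 0.0
```

```bash
python3 w.py green 666 0 11; python3 go.py 666,0,5,11
```

```text
green seed px [277. 197.] mask 2549 262 287 140 251 -> [665.4   1.6] 11.4 iou 0.963
t 20.15 p [666.3  -2.2 160.5] a 10.9 j6 69.5 op 1.0
(666.0, 0.0, 5.0, 11.0) [0.02, -0.01, -0.03] [0.0, -0.09, 5.18]
```

Call:
{"op": "send_rows", "data": {"commands": [[0,0,0,0,-0.1,1.3,1],[0,0,0,0,-0.1,2.6,1],[0,0,0,0,-0.1,3.8,0.8],[0,0,0,0,-0.1,4.6,0.6],[0,0,0,0,-0.1,5.0,0.5],[0,0,0,0,-0.1,5.15,0.45],[0,0,0,0,-0.1,5.18,0],[0,0,0,0,-0.1,5.18,0],[0,0,0,0,-0.1,5.18,0],[0,0,0,0,-0.1,5.18,0],[0,0,0,0,-0.1,5.18,0],[0,0,0,0,-0.1,5.18,0],[0,0,0,0,-0.1,5.18,0]]}}

```text
time_s: 21.23
position: [0.6668, 0.0018, 0.006]
tcp_rot: [[0.982, 0.191, 0.003], [0.191, -0.982, -0.002], [0.002, 0.003, -1.0]]
force: [0.1, -0.1, 3.6]
opening: 0.276
grasp_force: 30.0
```

```bash
python3 go.py 666,0,120,11 561,337,110,90.7
```

```text
t 21.23 p [666.8   1.8   6. ] a 11.0 j6 69.7 op 0.276
(666.0, 0.0, 120.0, 11.0) [0.03, -0.03, -0.0] [-0.03, 0.06, -3.8]
(561.0, 337.0, 110.0, 90.7) [0.04, -0.0, -15.94] [-1.33, -11.63, -3.5]
```

Call:
{"op": "send_rows", "data": {"commands": [[0,0,0,0,0,-0.5,0],[0,0,0,0,0,-1.3,0],[0,0,0,0,0,-2.4,0],[0,0,-1,-0.1,-0.6,-3.2,0],[0,0,-2.2,-0.2,-1.4,-3.5,0],[0,0,-3.4,-0.3,-2.3,-3.5,0],[0,0,-4.6,-0.4,-3.2,-3.5,0],[0,0,-5.8,-0.5,-4.1,-3.5,0],[0,0,-7,-0.6,-5,-3.5,0],[0,0,-8.2,-0.7,-5.9,-3.5,0],[0,0,-9.4,-0.8,-6.8,-3.5,0],[0,0,-10.6,-0.9,-7.7,-3.5,0],[0,0,-11.8,-1,-8.6,-3.5,0],[0,0,-13,-1.1,-9.5,-3.5,0],[0,0,-14.2,-1.2,-10.4,-3.5,0],[0,0,-15.2,-1.3,-11.1,-3.5,0],[0,0,-15.94,-1.33,-11.63,-3.5,0],[0,0,-15.94,-1.33,-11.63,-3.5,0],[0,0,-15.94,-1.33,-11.63,-3.5,0],[0,0,-15.94,-1.33,-11.63,-3.5,0]]}}

```text
time_s: 22.9
position: [0.5609, 0.3363, 0.1099]
tcp_rot: [[-0.01, 1.0, 0.002], [1.0, 0.01, -0.002], [-0.002, 0.002, -1.0]]
force: [-0.3, 0.2, -0.4]
opening: 0.269
grasp_force: 30.0
```

```bash
python3 - <<'E'
from h import *; from rig import *
from go import go
s=read_state(); c=optics.capture('wrist'); E=wristE(s,c); im=c['image'].copy()
t=np.radians(.7)
def w(x,y): return [507+x*np.cos(t)-y*np.sin(t),346+x*np.sin(t)+y*np.cos(t),14]
for seg in ([(-94,-100),(-94,100)],[(-94,100),(94,100)],[(94,100),(94,-100)],[(94,-100),(-94,-100)],[(16,-100),(16,100)]):
    P=np.array([w(*(np.array(seg[0])*(1-k)+np.array(seg[1])*k)) for k in np.linspace(0,1,20)])/1e3
    pc=(E[:3,:3]@P.T).T+E[:3,3]; P=P[pc[:,2]>.05]
    if len(P)>1: cv2.polylines(im,[np.round(project(P,c,E)).astype(np.int32)],False,(0,255,0),1)
cv2.imwrite('pics/wch.png',im)
go((561,337,12,90.7))
E
```

```text
t 22.95 p [561.1 335.9 109.8] a 90.6 j6 20.7 op 0.269
(561, 337, 12, 90.7) [0.02, 0.02, -0.03] [0.04, -0.01, 3.26]
```

View pics/wch.png

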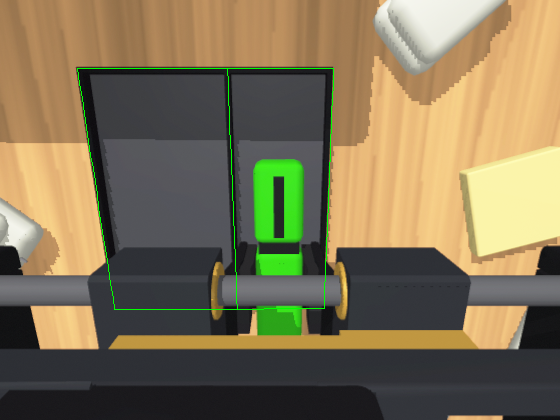

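The tray outline matches, and the pen at (278,200) is centred over the narrow compartment. Lowering.

Call:
{"op": "send_rows", "data": {"commands": [[0,0,0,0,0,0.8,0],[0,0,0,0,0,1.6,0],[0,0,0,0,0,2.3,0],[0,0,0,0,0,2.8,0],[0,0,0,0,0,3.05,0],[0,0,0,0,0,3.15,0],[0,0,0,0,0,3.2,0],[0,0,0,0,0,3.25,0],[0,0,0,0,0,3.25,0]]}}

```text
time_s: 23.7
position: [0.5616, 0.3369, 0.0128]
tcp_rot: [[-0.011, 1.0, 0.003], [1.0, 0.011, -0.001], [-0.001, 0.003, -1.0]]
force: [-0.6, 0.5, 0.0]
opening: 0.274
grasp_force: 30.0
```

Call:
{"op": "send_rows", "data": {"commands": [[0,0,0,0,0,0.03,0],[0,0,0,0,0,0.06,0],[0,0,0,0,0,0.09,0],[0,0,0,0,0,0.09,0],[0,0,0,0,0,0.09,0]]}}

```text
time_s: 24.12
position: [0.5612, 0.337, 0.01]
tcp_rot: [[-0.012, 1.0, 0.003], [1.0, 0.012, -0.001], [-0.001, 0.003, -1.0]]
force: [-0.1, -0.4, 4.9]
opening: 0.273
grasp_force: 30.0
```

Call:
{"op": "send_rows", "data": {"commands": [[0,0,0,0,0,0,0.33],[0,0,0,0,0,0,0.38],[0,0,0,0,0,0,0.4],[0,0,0,0,0,0,0.4],[0,0,0,0,0,0,0.4],[0,0,0,0,0,-0.3,0.4],[0,0,0,0,0,-1,0.4],[0,0,0,0,0,-2.2,0.6],[0,0,0,0,0,-3.4,1],[0,0,0,0,0,-4.6,1],[0,0,0,0,0,-4.9,1],[0,0,0,0,0,-4.9,1],[0,0,0,0,0,-4.9,1]]}}

```text
time_s: 25.2
position: [0.5604, 0.337, 0.1567]
tcp_rot: [[-0.012, 1.0, 0.002], [1.0, 0.012, -0.002], [-0.002, 0.002, -1.0]]
force: [-0.5, -0.7, -0.6]
opening: 0.765
grasp_force: 0.0
```

```bash
python3 w.py green 561 337 90.7; python3 go.py 679.5,136.7,165,168 679.5,136.7,165,-12
```

```text
green seed px [279. 198.] mask 2779 266 292 141 255 -> [560.9 336.2] 90.9 iou 0.968
t 25.25 p [559.5 336.6 155.2] a 90.7 j6 20.7 op 0.816
(679.5, 136.7, 165.0, 168.0) [-0.03, 0.02, -15.47] [-6.71, 3.92, -0.31]
(679.5, 136.7, 165.0, -12.0) [0.02, 0.03, 20.53] [-6.71, 3.92, -0.31]
```

Call:
{"op": "send_rows", "data": {"commands": [[0,0,-8,-3.3,2,-0.3,1],[0,0,-8,-3.3,2,-0.3,1],[0,0,-8,-3.3,2,-0.3,1],[0,0,-15.5,-6.71,3.92,-0.3,1],[0,0,-15.5,-6.71,3.92,-0.3,1],[0,0,-15.5,-6.71,3.92,-0.3,1],[0,0,-15.5,-6.71,3.92,-0.3,1],[0,0,-15.5,-6.71,3.92,-0.3,1],[0,0,-15.5,-6.71,3.92,-0.3,1],[0,0,-15.5,-6.71,3.92,-0.3,1],[0,0,-15.5,-6.71,3.92,-0.3,1],[0,0,-15.5,-6.71,3.92,-0.3,1],[0,0,-15.5,-6.71,3.92,-0.3,1],[0,0,-15.5,-6.71,3.92,-0.3,1],[0,0,-15.5,-6.71,3.92,-0.3,1],[0,0,-15.5,-6.71,3.92,-0.3,1]]}}

```text
time_s: 26.58
position: [0.6803, 0.1372, 0.1653]
tcp_rot: [[-0.979, 0.206, 0.001], [0.206, 0.979, -0.002], [-0.001, -0.002, -1.0]]
force: [-0.8, -0.7, -0.1]
opening: 1.002
grasp_force: 0.0
```

```bash
python3 w.py mouse 679.5 136.7 168 wm; python3 go.py 679.5,136.7,8,168
```

```text
mouse seed px [278. 196.] mask 5128 247 310 148 244 -> [681.8 136.4] 161.6 iou 0.89
t 26.63 p [680.4 137.2 165.5] a 168.1 j6 -75.8 op 1.005
(679.5, 136.7, 8.0, 168.0) [-0.02, 0.02, 0.03] [0.03, -0.02, 5.25]
```

View pics/wm.png

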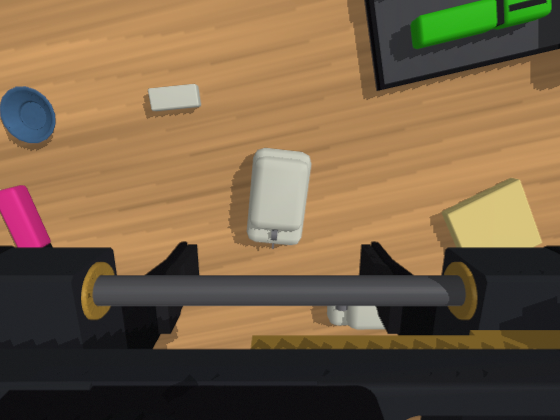

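The view shows the target mouse at (279,196), turned about 5° from the tool. The neighbouring mouse at (355,312) is clear of the fingers, so I'll turn, descend and grasp.

Call:
{"op": "send_rows", "data": {"commands": [[0,0,1,-0.02,-0.02,1,1],[0,0,1,-0.02,-0.02,2.2,1],[0,0,1,-0.02,-0.02,3.4,1],[0,0,1,-0.02,-0.02,4.4,1],[0,0,1,-0.02,-0.02,5,1],[0,0,1,-0.02,-0.02,5.25,0.9],[0,0,1,-0.02,-0.02,5.28,0.75],[0,0,1,-0.02,-0.02,5.28,0],[0,0,1,-0.02,-0.02,5.28,0],[0,0,1,-0.02,-0.02,5.28,0],[0,0,1,-0.02,-0.02,5.28,0],[0,0,1,-0.02,-0.02,5.28,0],[0,0,1,-0.02,-0.02,5.28,0]]}}

```text
time_s: 27.72
position: [0.6825, 0.1362, 0.0093]
tcp_rot: [[-0.957, 0.29, 0.005], [0.29, 0.957, -0.002], [-0.005, -0.0, -1.0]]
force: [-0.7, -0.2, 6.3]
opening: 0.644
grasp_force: 29.9
```

```bash
python3 go.py 469,331,110,90.7
```

```text
t 27.72 p [682.5 136.2   9.3] a 163.2 j6 -70.9 op 0.644
(469.0, 331.0, 110.0, 90.7) [0.03, 0.05, 14.49] [8.68, 4.15, -3.4]
```

Call:
{"op": "send_rows", "data": {"commands": [[0,0,0,0,0,-0.5,0],[0,0,0,0,0,-1.3,0],[0,0,0,0,0,-2.4,0],[0,0,0.8,0.4,0.2,-3.2,0],[0,0,1.9,1,0.5,-3.4,0],[0,0,3,1.7,0.8,-3.4,0],[0,0,4.1,2.4,1.1,-3.4,0],[0,0,5.2,3.1,1.4,-3.4,0],[0,0,6.3,3.8,1.8,-3.4,0],[0,0,7.4,4.5,2.1,-3.4,0],[0,0,8.5,5.2,2.4,-3.4,0],[0,0,9.6,5.9,2.8,-3.4,0],[0,0,10.7,6.6,3.1,-3.4,0],[0,0,11.8,7.2,3.4,-3.4,0],[0,0,12.9,7.8,3.7,-3.4,0],[0,0,13.8,8.3,4,-3.4,0],[0,0,14.4,8.68,4.15,-3.4,0],[0,0,14.4,8.68,4.15,-3.4,0],[0,0,14.4,8.68,4.15,-3.4,0],[0,0,14.4,8.68,4.15,-3.4,0]]}}

```text
time_s: 29.38
position: [0.4686, 0.3307, 0.1091]
tcp_rot: [[-0.022, 1.0, 0.003], [1.0, 0.022, -0.002], [-0.002, 0.003, -1.0]]
force: [0.2, 0.7, -1.3]
opening: 0.639
grasp_force: 29.9
```

```bash
python3 go.py 469,331,17,90.7
```

```text
t 29.38 p [468.6 330.7 109.1] a 91.2 j6 23.0 op 0.639
(469.0, 331.0, 17.0, 90.7) [0.03, 0.02, 0.11] [0.02, 0.01, 3.07]
```

Contact is expected near TCP 13 mm.

Call:
{"op": "send_rows", "data": {"commands": [[0,0,0.1,0,0,0.8,0],[0,0,0.1,0,0,1.6,0],[0,0,0.1,0,0,2.3,0],[0,0,0.1,0,0,2.7,0],[0,0,0.1,0,0,2.95,0],[0,0,0.1,0,0,3.05,0],[0,0,0.1,0,0,3.1,0],[0,0,0.1,0,0,3.15,0],[0,0,0.1,0,0,3.15,0]]}}

```text
time_s: 30.13
position: [0.4687, 0.331, 0.0149]
tcp_rot: [[-0.012, 1.0, 0.003], [1.0, 0.012, -0.001], [-0.001, 0.003, -1.0]]
force: [0.3, -0.5, -0.5]
opening: 0.637
grasp_force: 29.9
```

Call:
{"op": "send_rows", "data": {"commands": [[0,0,0,0,0,0.03,0],[0,0,0,0,0,0.06,0],[0,0,0,0,0,0.08,0],[0,0,0,0,0,0.08,0]]}}

```text
time_s: 30.47
position: [0.4686, 0.3311, 0.0134]
tcp_rot: [[-0.012, 1.0, 0.003], [1.0, 0.012, -0.001], [-0.001, 0.003, -1.0]]
force: [-0.1, -0.5, 6.0]
opening: 0.641
grasp_force: 29.9
```

Call:
{"op": "send_rows", "data": {"commands": [[0,0,0,0,0,0,0.68],[0,0,0,0,0,0,0.71],[0,0,0,0,0,0,0.74],[0,0,0,0,0,0,0.74],[0,0,0,0,0,0,0.74],[0,0,0,0,0,-0.3,0.74],[0,0,0,0,0,-1,0.74],[0,0,0,0,0,-2.2,0.8],[0,0,0,0,0,-3.4,1],[0,0,0,-2,0,-4.8,1],[0,0,0,-4,0,-5.5,1],[0,0,0,-5,0,-5.5,1],[0,0,0,-5,0,-5.5,1],[0,0,0,-5,0,-5.5,1],[0,0,0,-5,0,-5.5,1]]}}

```text
time_s: 31.72
position: [0.4701, 0.1795, 0.1783]
tcp_rot: [[-0.007, 1.0, 0.004], [1.0, 0.007, -0.001], [-0.001, 0.004, -1.0]]
force: [0.3, -0.2, 0.2]
opening: 0.996
grasp_force: 0.0
```

```bash
python3 - <<'E'
from h import *; from rig import *
a=optics.capture('top')['image']; cv2.imwrite('pics/top1.png',np.hstack([cv2.resize(a[190:300,115:225],(400,400),interpolation=cv2.INTER_CUBIC),cv2.resize(a[180:290,395:505],(400,400),interpolation=cv2.INTER_CUBIC)]))
c=optics.capture('wrist'); cv2.imwrite('pics/wend.png',c['image'])
print(read_state()['position'])
E
```

```text
[0.46943535 0.18142432 0.17720921]
```

View pics/top1.png

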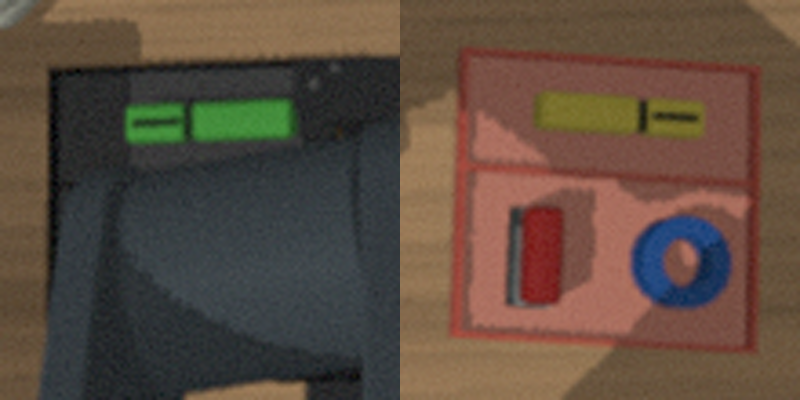

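View pics/wend.png

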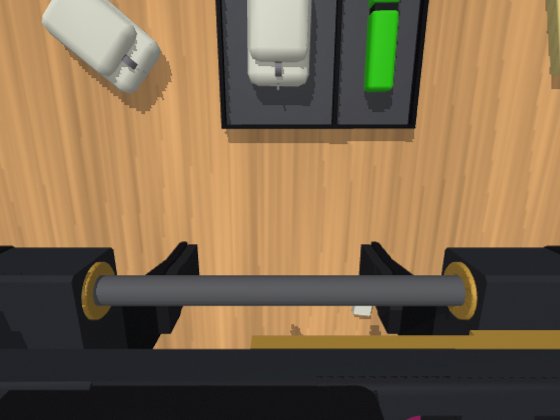

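The coral tray shows yellow, stapler and tape lying flat. In the charcoal tray the mouse (278,45) and green highlighter (380,50) are flat in their compartments, and the pink one was not touched.

```bash
python3 -c "
from rig import bot; print(bot.hand_in())"
```

```text
the job is handed in; nothing more can be done
None
```

Both desk kits are made up and handed in at about 32 s, with all five items flat and upright in their asked-for compartments at the last look and the pink highlighter not touched.

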